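# Feed a fuel briquette along the guide rail into the fan stove with the push stick

## Task

Load the cold fan stove: pick up the wooden push stick and, touching the briquette with nothing but the stick, square the briquette up flat against the aluminium guide rail, then feed it along the rail through the stove's mouth, keeping it pressed against the rail with light, steady pressure all the way, until it is fully home and you feel it press against the fire-brick back stop; never lean on the rail or the stop hard. Then lay the stick down flat on the table well clear of the stove, and after that flip the fan's red-knobbed toggle over to on. Leave the pot, colander, mug and spoons where they are.

Things in the scene. Friction and masses are not known exactly. Their poses are not given: they have to be found in the camera images.
- stove: Green steel fuel box fixed to the table, 200 (x) x 180 (y) x 147 mm high, open on top, black blower at -y. Origin on the table at its middle; yaw within 0.2 rad. Briquette is fed towards its -y, rail on the +x side, z up. The floor inside is the table.
- mouth (a point): Middle of the feed mouth, on the table, in the stove's 6 mm +y wall (stove x -12.5, y +87 mm). Mouth opening 75 mm wide (stove x -50 mm to the rail face at +25 mm) and 68 mm high.
- rail: Aluminium guide rail, rigid, fixed to and turned with the stove: 18 mm wide, 22 mm high, along y from y = +200 mm (outer end) through the mouth to -80 mm inside. Origin on the table on its working face, which looks to -x (to the robot), at stove x +25 mm, y 0; the bar fills x 0 to +18 mm.
- backstop: Terracotta fire-brick fixed inside the stove, 90 wide x 20 thick x 60 mm high, rigid; its depth differs from run to run. Origin on the table at the middle of the face that looks to +y (to the mouth); axes as the stove's. A briquette touching it has its origin 45 mm from it in y.
- briquette: Dark-brown pressed-wood briquette, 50 (x) x 90 (y) x 45 mm high, 0.17 to 0.34 kg, on the table near the rail's outer end, up to 35 mm off the rail and 0.2 rad askew to it. Origin at the middle of its underside. Its -y end enters first, its +x side goes on the rail (origin then 25 mm from the rail face).
- stick: Wooden push stick lying flat, 380 mm, 0.11 kg. Origin on its underside below the black rubber sleeve to grip; x along it to the tip, z up; spans x -120 to +260 mm. Sleeve x -70 to +40 mm, 22 wide, 30 high. Shaft 20 wide (y -10 to +10), 24 high, to a flat square end at x +230 mm. Held for feeding, x points along the stove's -y and +y to the rail. Balances near x +50 mm.
- stick_tip (a point): Middle of the stick's flat square end that pushes the briquette's +y end: 230 mm ahead of the stick's origin, 12 mm above its underside.
- stick_cheek (a point): Middle of the inner face (stick y -10 mm) of the stick's orange cheek, 12 mm up. Cheek: 10 mm thick (stick y -20 to -10), 24 high, x 175 to 260 mm, so it stands 30 mm past the square end and lies along the briquette's -x side to press it to the rail.
- fanbox: Grey fan control box fixed to the table on the robot's side of the stove, 75 (x) x 100 (y) x 36 mm high, with a red-knobbed toggle lever on top. Origin at the middle of its underside; yaw within 0.2 rad of the stove's. A white dot marks its +y (off) end, a green dot its -y (on) end.
- toggle_knob (a point): Centre of the toggle's red ball knob, 28 mm across, 58 mm from the pivot, which lies 34 mm above the table at the box's middle. Off: it leans to the box's +y, 23 mm from the middle, 87 mm above the table; on: it leans as far to -y. At the middle it stands 92 mm high.
- toggle (a joint): Angle of the top-heavy over-centre toggle: 0 = off (leaning to the box's +y), 0.8 rad = on (leaning to -y). Past upright, 0.4 rad, it falls over by itself and stays; takes about 1 N sideways at the knob.
- pot: Lidded aluminium pot, 186 mm across, 154 mm high with its knob. Origin under its middle. To be left alone.
- colander: Purple plastic colander, 210 mm across the rim, 85 mm high. Origin under its middle. To be left alone.
- mug: Blue ceramic mug, 82 mm across, 95 mm high, handle at +y. Origin under its middle. To be left alone.
- spoon_long: Long wooden spoon, 330 mm, lying beyond the stick, about 20 mm high. To be left alone.
- spoon_short: Short wooden spoon, 240 mm, lying beyond the stick, about 20 mm high. To be left alone.
Not all that is in view belongs to the job. Leave any pink look-alike of the fanbox alone.

How it is judged:
By the outcome, as a careful person would: the job done as asked, in the order asked, and still so for the second after the job is handed in, with the robot touching nothing.
It also fails if it takes over 72 s, if anything falls off the work surface, if the arm or the gripper's body presses on something with over 40 N, if the wrist force passes 120 N, or if a joint passes its speed limit or range.

## Robot

A 6-joint arm with a two-finger parallel gripper is mounted at the origin on the work surface. World frame = base frame: x ahead of the robot, y to its left, z up, the work surface at z = 0. Lengths are in mm, angles in rad, forces in N, time in s.
With the tool pointing down it reaches from about 300 to 875 mm from the base axis. Payload 6.4 kg.
Tool frame: the origin (TCP) lies on the centre line of the jaws, within the pads' length; the fingertips stand 11 mm ahead of it and the grasp point (between the pads) lies 8 mm behind it; z points along the fingers, y is the direction in which the jaws open and shut (so a half turn about z gives the same grasp; the last joint's range is limited). The gripper opens to 88 mm and grips with 3 to 60 N. Pads are 18 mm wide; open, the fingers measure 123 mm over their backs; the gripper's body (75 mm by 187 mm) begins 45 mm behind the grasp point.
Start: joints at [0.926, 0.181, 1.607, -0, 1.354, -0.206], TCP at [244.282, 520.546, 249.714] pointing down, gripper open.
Joint ranges: [-2.99, 2.99], [-0.89, 2.07], [0.3, 2.58], [-1.14, 4.28], [0, 2.63], [-3.12, 3.12]. Speed limits (rad/s): [2.57, 2.57, 3.01, 3.14, 3.14, 3.14].

## Interface

Orientations are given as a unit quaternion [x, y, z, w].
In Python, from workcell import telemetry, get_image, camera_info, robot, search_frame, regions_of, spot_point gives the robot as it stands.
- The arm moves only by the tool carry_out, never from a script. Its argument "targets" is a list of rows, each a list of 3 entries, a list of its own where there are three numbers: the shift along the world's x, y, z scaled (see below), then the turn, a rotation vector about the world's x, y, z scaled (see below), then the opening, from -1 (shut) to 1 (fully open). A call has 1 to 10 rows; each row shifts and turns the commanded pose from where the row before left it; what a row does not reach is not made up. The controller multiplies each number of a shift by 40 mm and each number of a turn by 0.08 rad. A row lasts 1/8 s, in which the tool goes at most 62.5 mm and 10.7 degrees, less where a joint would pass 70% of its speed; a pose out of reach is approached as far as the arm can. A call with a number of a shift or a turn outside -1 to 1 is refused whole. A call with a gripper value outside its range is refused whole. The fingers move at their own pace and stop on an object; the grip force is fixed at half the most. Time passes only in rows, so rows that do not move let the fingers close. It gives the time, the measured TCP pose, the force and the opening at its end, in the units of the state.
- telemetry.observe(): the state, without advancing time (a new reading comes with each control period).
- get_image(name): name is "scene" or "top"; returns the picture (420x560x3 uint8, red, green, blue); there is no depth.
- camera_info(name): a dict with "vertical_fov" (degrees; the focal length in pixels is half the picture's height over the tangent of half this angle, whatever the lens; pixels are square), "cx", "cy" (the principal point, pixels), "distortion" ([k1, k2, p1, p2, k3] as OpenCV has them; the pictures are not rectified), "R" (3x3) and "t" (3): a world point X has camera coordinates R X + t. Camera axes: x right, y down, z forward; pixel columns grow to the right and rows downward; lengths in mm; the calibration is good to about 2 mm. A picture is of the moment at which its call begins. camera_info takes no time and is no camera call.
- robot.finish_job(): hands the job in, once; it reports no verdict.
Trained networks look in the newest picture that a camera, given by its name, has taken for a name from the list of things; names that differ only in an ending like _2 or _b are one class to them, and where a whole thing is asked for, a point or a joint stands for the part that bears it (a point fixed in the world has none). Each returns a list of dicts, best first, with "p" (0 to 1); they miss things now and then, are a little off and sometimes report something else, mostly with a low value. They report only what shows in the picture. A call takes as long as a camera call. They do not tell look-alikes from the thing itself.
- search_frame(thing, camera): "point" ([x, y, z] in mm, in world coordinates, good to about 4 mm: the middle of the surface that is visible of it).
- regions_of(thing, camera): "pixels" (420x560 bool, what is visible of it).
- spot_point(thing, camera): "point" ([x, y, z] in mm, in world coordinates, good to about 4 mm: a listed point, or the origin of a listed thing).
The state is a dict: "clock": time; "joint_positions": joint angles; "joint_velocities": joint speeds; "joint_torque": joint torques, N m; "eef_pos": TCP position; "orientation": TCP orientation; "contact_force": force on the tool from outside, world axes, zero at the start; "wrist_torque": the same for the moment, N m; "gripper_width": finger opening in mm.
Only numpy, scipy, OpenCV 4.12 (cv2) and the standard library are available. Lean on these libraries where they do the work, as an engineer would, in place of code of your own. Each camera call takes 0.05 s, during which the arm holds its last target.

## Working session

There is one attempt and no reset: what is moved stays moved. The work goes in short steps, Python scripts to look and compute and a tool call to move; the robot and the scene stay as the last step left them, time stands still between calls to the robot, and variables do not carry over. Pictures are saved under pics/ and viewed, and the job is handed in when it is done.

Besides the shell and the picture viewer there is one more tool, called after ">>>" as a command line: name --argument value ..., lists and objects as JSON in quotes. carry_out: Moves the arm, as the interface text tells. Its arguments: {"type":"object","properties":{"targets":{"type":"array","items":{"type":"array"}}},"required":["targets"]}

```bash
mkdir -p pics; ls
python3 - <<'E'
from workcell import telemetry, get_image, camera_info
import cv2
for n in ("scene","top"):
    im=get_image(n); cv2.imwrite(f"pics/{n}0.png",im[:,:,::-1]); print(n,camera_info(n))
print(telemetry.observe())
E
```

```text
pics
scene {'vertical_fov': 43.60172161193604, 'cx': 284.09300144905546, 'cy': 210.19348480938518, 'distortion': array([-0.09227635,  0.        ,  0.        ,  0.        ,  0.        ]), 'R': array([[ 0.99979723,  0.0178511 , -0.00931824],
       [ 0.0058626 , -0.7007396 , -0.71339305],
       [-0.01926451,  0.71319377, -0.70070217]]), 't': array([-560.42924697,   95.34512729, 1568.87836588])}
top {'vertical_fov': 45.08978168845175, 'cx': 283.9191796712489, 'cy': 212.84819960533198, 'distortion': array([-0.05057906,  0.        ,  0.        ,  0.        ,  0.        ]), 'R': array([[-0.02131014, -0.99963869, -0.01638208],
       [-0.99698906,  0.0224699 , -0.07421534],
       [ 0.07455663,  0.01475122, -0.99710767]]), 't': array([  68.27944549,  577.58261704, 1392.87768436])}
{'clock': 0.1, 'joint_positions': array([ 9.25698422e-01,  1.81441750e-01,  1.60788022e+00,  1.83749789e-05,
        1.35377450e+00, -2.06301143e-01]), 'joint_velocities': array([ 0.00116708, -0.00323094, -0.00179842, -0.00049277, -0.00025941,
        0.00133735]), 'joint_torque': array([-4.00324416e-04, -4.34818912e+01, -3.42693794e+01,  7.04483315e-02,
        3.40509054e-02,  1.05125551e-05]), 'eef_pos': array([243.99602398, 520.17350734, 248.9276957 ]), 'orientation': array([ 2.17644341e-01,  9.76027856e-01, -6.81095803e-04, -3.18676262e-04]), 'contact_force': array([-0.27832091,  0.54356086, -0.09472742]), 'wrist_torque': array([ 0.02537789,  0.04380967, -0.00973503]), 'gripper_width': 87.90313582402388}
```

View pics/scene0.png

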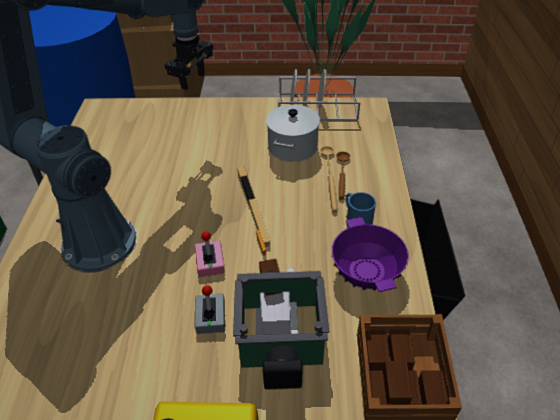

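View pics/top0.png

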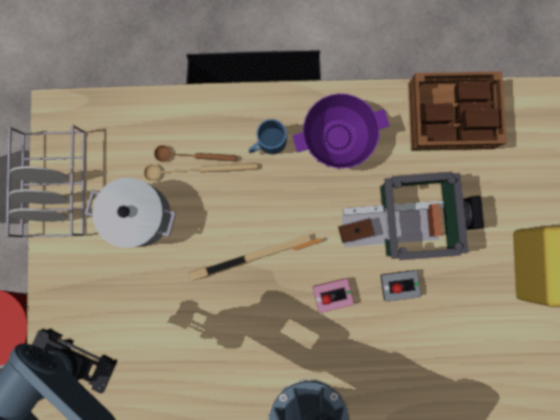

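Run:
```python
from workcell import *
import numpy as np
for cam in ("scene","top"):
  for n in ("stove","mouth","rail","backstop","briquette","stick","stick_tip","stick_cheek","fanbox","toggle_knob"):
    r=spot_point(n,cam)
    print(cam,n,[(np.round(d["point"],1).tolist(),round(d["p"],2)) for d in r[:3]])
```

```text
scene stove [([560.5, -309.1, -1.2], 0.94), ([538.0, -225.8, -1.9], 0.51)]
scene mouth [([538.0, -226.5, 2.2], 0.84)]
scene rail [([578.6, -310.9, 3.6], 0.64)]
scene backstop []
scene briquette []
scene stick [([448.2, 208.2, 0.8], 0.66)]
scene stick_tip [([510.8, -13.6, 13.2], 0.72)]
scene stick_cheek [([504.2, -32.6, 11.8], 0.81)]
scene fanbox [([370.4, -264.3, 1.1], 0.59), ([348.7, -70.9, 0.3], 0.57), ([796.0, -99.5, 2.3], 0.19)]
scene toggle_knob [([364.8, -238.0, 85.4], 0.53), ([346.5, -53.6, 84.7], 0.44)]
top stove [([555.7, -310.7, 3.1], 0.55), ([521.6, -138.9, 0.8], 0.53), ([442.4, 208.3, -2.9], 0.49)]
top mouth [([541.6, -227.4, 0.7], 0.97)]
top rail [([578.2, -308.2, 1.7], 0.75)]
top backstop [([544.9, -348.5, -1.0], 0.64), ([370.2, -240.3, 90.2], 0.55)]
top briquette [([521.0, -140.0, -0.0], 0.85)]
top stick [([443.7, 208.6, -2.7], 0.65), ([785.8, 84.9, -1.4], 0.37)]
top stick_tip [([509.1, -12.5, 9.5], 0.9), ([541.1, -347.4, -3.7], 0.36), ([365.9, -241.0, 94.0], 0.29)]
top stick_cheek [([503.0, -30.1, 12.5], 0.58), ([788.5, 83.6, -4.6], 0.19)]
top fanbox [([347.9, -71.4, 0.5], 0.68), ([367.4, -260.7, -0.3], 0.59)]
top toggle_knob [([346.0, -52.6, 88.9], 0.5), ([369.0, -241.8, 90.6], 0.42)]
```

```bash
cat > h.py <<'E'
import numpy as np, cv2
from workcell import *
def K(cam):
    c=camera_info(cam); f=210/np.tan(np.radians(c["vertical_fov"])/2)
    return np.array([[f,0,c["cx"]],[0,f,c["cy"]],[0,0,1.]]),c
def proj(P,cam):
    k,c=K(cam); r,_=cv2.Rodrigues(np.array(c["R"]))
    return cv2.projectPoints(np.asarray(P,float).reshape(-1,3),r,np.array(c["t"],float),k,np.array(c["distortion"]))[0].reshape(-1,2)
def ray(px,cam,z):
    k,c=K(cam); n=cv2.undistortPoints(np.asarray(px,float).reshape(-1,1,2),k,np.array(c["distortion"])).reshape(-1,2)
    d=np.c_[n,np.ones(len(n))]@np.array(c["R"]); o=-np.array(c["R"]).T@np.array(c["t"])
    s=(z-o[2])/d[:,2]; return o+d*s[:,None]
def rect(img,cam,z,x0,x1,y0,y1,s):
    # output: right = -y... columns: y from y1 down to y0 ; rows: x from x1 down to x0
    H=int((x1-x0)*s);W=int((y1-y0)*s)
    xs=x1-(np.arange(H)+.5)/s; ys=y1-(np.arange(W)+.5)/s
    X,Y=np.meshgrid(xs,ys,indexing="ij")
    p=proj(np.stack([X,Y,np.full_like(X,z)],-1),cam).reshape(H,W,2).astype(np.float32)
    return cv2.remap(img,p[...,0],p[...,1],cv2.INTER_CUBIC)
E
python3 - <<'E'
from h import *
im=get_image("top")
def grid(r,x0,x1,y0,y1,s,st=50):
    r=r[:,:,::-1].copy()
    for x in range(-1000,1000,st):
        if x0<x<x1: v=int((x1-x)*s); cv2.line(r,(0,v),(6,v),(255,255,255),1); cv2.putText(r,str(x),(8,v+4),0,.4,(255,255,255),1)
    for y in range(-1000,1000,st):
        if y0<y<y1: u=int((y1-y)*s); cv2.line(r,(u,0),(u,6),(255,255,255),1); cv2.putText(r,str(y),(u-10,18),0,.4,(255,255,255),1)
    return r
a=(430,650,-430,-60,2.1)
cv2.imwrite("pics/stove22.png",grid(rect(im,"top",22,*a),*a))
a=(430,530,-80,340,1.9)
cv2.imwrite("pics/stick.png",grid(rect(im,"top",24,*a),*a))
a=(310,420,-330,-20,2.5)
cv2.imwrite("pics/fan.png",grid(rect(im,"top",36,*a),*a))
E
```

```text
(no output)
```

View pics/stove22.png

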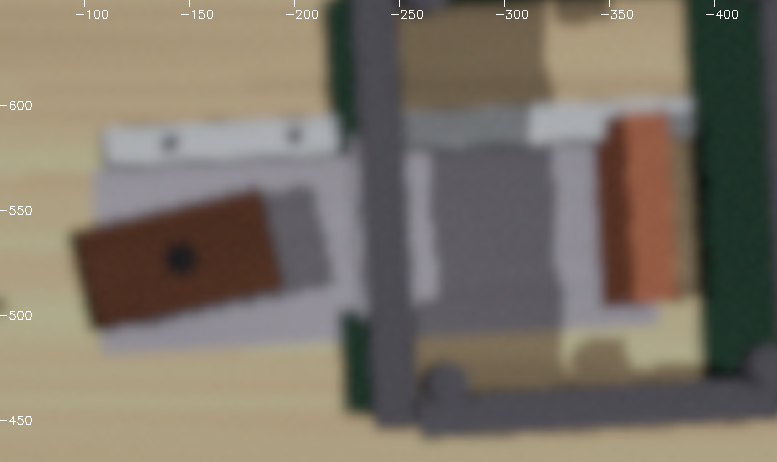

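View pics/stick.png

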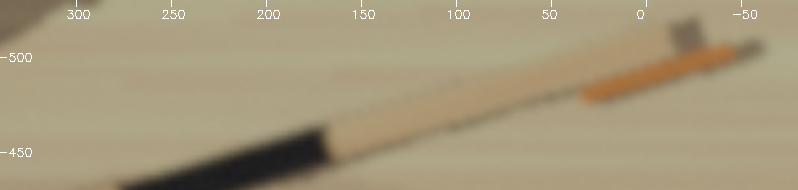

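View pics/fan.png

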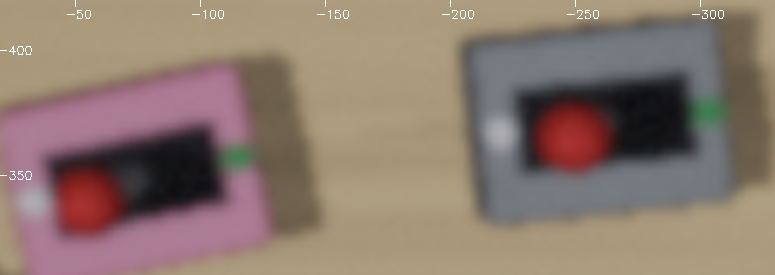

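```bash
cat > fit.py <<'E'
from h import *
from scipy.optimize import minimize
BR=[np.array([[a,b,c] for a in(-25,25) for b in(-45,45) for c in(0,45)],float)]
def bx(x0,x1,y0,y1,z0,z1): return np.array([[a,b,c] for a in(x0,x1) for b in(y0,y1) for c in(z0,z1)],float)
ST=[bx(-120,-70,-10,10,0,24),bx(-70,40,-11,11,0,30),bx(40,230,-10,10,0,24),bx(175,260,-20,-10,0,24)]
RAIL=[bx(0,18,-80,200,0,22)]
def tw(P,x,y,th,z=0):
    c,s=np.cos(th),np.sin(th); return np.c_[P[:,0]*c-P[:,1]*s+x,P[:,0]*s+P[:,1]*c+y,P[:,2]+z]
def sil(parts,p,cam,S=4,z=0):
    m=np.zeros((420*S,560*S),np.uint8)
    for P in parts:
        h=cv2.convexHull(((proj(tw(P,*p,z=z),cam)+.5)*S).astype(np.float32)).round().astype(np.int32)
        cv2.fillConvexPoly(m,h,1)
    return cv2.resize(m.astype(np.float32),(560,420),interpolation=cv2.INTER_AREA)
def fit(parts,p0,masks,z=0):
    def cost(q):
        p=(p0[0]+q[0],p0[1]+q[1],p0[2]+q[2]/100)
        return sum(np.abs(sil(parts,p,c,z=z)-m).sum()/m.sum() for c,m in masks.items())
    r=minimize(cost,[0,0,0],method="Nelder-Mead",options=dict(initial_simplex=[[-5,-5,-5],[6,0,0],[0,6,0],[0,0,6]],xatol=.05,fatol=1e-4))
    return (p0[0]+r.x[0],p0[1]+r.x[1],p0[2]+r.x[2]/100),r.fun
def mask(n,cam):
    r=regions_of(n,cam); return r[0]["pixels"].astype(np.float32) if r else None
E
python3 - <<'E'
from fit import *
for c in("top","scene"):
    im=get_image(c)
    for n,parts,p0 in(("briquette",BR,(521,-140,.2)),("stick",ST,(446,208,-1.29))):
        m=mask(n,c)
        if m is None: print(c,n,None);continue
        print(c,n,m.sum(),sil(parts,p0,c).sum(),fit(parts,p0,{c:m}))
top=get_image("top")
# rail refine edge: bright mask from z=22 rectified
r=rect(top,"top",22,550,620,-225,-100,4); g=r.min(2)
for y in (-120,-140,-160,-180,-200,-215):
    c=int((-100-y)*4); col=g[:,c-4:c+4].mean(1); d=np.diff(cv2.GaussianBlur(col[:,None],(1,9),0)[:,0])
    up=620-np.argmax(d)/4; lo=620-np.argmin(d)/4; print(y,up,lo)
row=g[140:180].mean(0); print("end y",-100-np.argmax(np.diff(row))/4)
E
```

```text
top briquette 679.0 642.0625 ((np.float64(526.6455262747846), np.float64(-141.9174717061031), np.float64(0.22075947647884167)), np.float64(0.07455817610025406))
top stick 1068.0 1087.9375 ((np.float64(443.3375541622308), np.float64(208.80675309486895), np.float64(-1.2699128591439608)), np.float64(0.10943352431058884))
scene briquette 233.0 705.6875 ((np.float64(521.6121148003472), np.float64(-137.58232964409723), np.float64(0.09445882161458335)), np.float64(1.9672746658325195))
scene stick 696.0 767.0 ((np.float64(442.77626155509654), np.float64(209.18969801914545), np.float64(-1.2767888399602945)), np.float64(0.1260775923728943))
-120 589.25 574.5
-140 591.25 551.75
-160 591.0 554.0
-180 593.25 559.5
-200 582.25 561.75
-215 595.25 578.25
end y -109.5
```

Run:
```python
from fit import *
top=get_image("top")
for n in("rail","stove","backstop","fanbox","toggle_knob"):
    r=regions_of(n,"top")
    for d in r[:3]:
        v,u=np.nonzero(d["pixels"]); print(n,round(d["p"],2),len(u),u.min(),u.max(),v.min(),v.max())
r=regions_of("rail","top")
def wire(im,parts,p,cam,col,S):
    e=[(0,1),(0,2),(0,4),(1,3),(1,5),(2,3),(2,6),(3,7),(4,5),(4,6),(5,7),(6,7)]
    for P in parts:
        q=(proj(tw(P,*p),cam)+.5)*S
        for a,b in e: cv2.line(im,tuple(q[a].round().astype(int).tolist()),tuple(q[b].round().astype(int).tolist()),col,1)
S=6; big=cv2.resize(top[:,:,::-1],None,fx=S,fy=S,interpolation=cv2.INTER_CUBIC)
th=.056; o=np.array([557,-310.]); f=o+25*np.array([np.cos(th),np.sin(th)])
wire(big,RAIL,(f[0],f[1],th),"top",(0,255,255),S)
wire(big,[bx(-100,100,-90,90,0,147)],(*o,th),"top",(255,0,255),S)
bs=o+np.array([[np.cos(th),-np.sin(th)],[np.sin(th),np.cos(th)]])@np.array([-12.5,-37])
wire(big,[bx(-45,45,-20,0,0,60)],(*bs,th),"top",(0,255,0),S)
wire(big,BR,(526.6,-141.9,.2208),"top",(255,255,0),S)
cv2.imwrite("pics/ov.png",big[165*S:265*S,335*S:468*S])
```

```text
rail 0.76 660 342 444 201 215
rail 0.29 1087 190 319 234 279
stove 0.96 6823 341 484 172 259
backstop 0.64 434 427 442 203 236
fanbox 0.84 1072 380 420 269 300
fanbox 0.57 942 313 351 279 311
toggle_knob 0.6 114 391 402 282 293
```

View pics/ov.png

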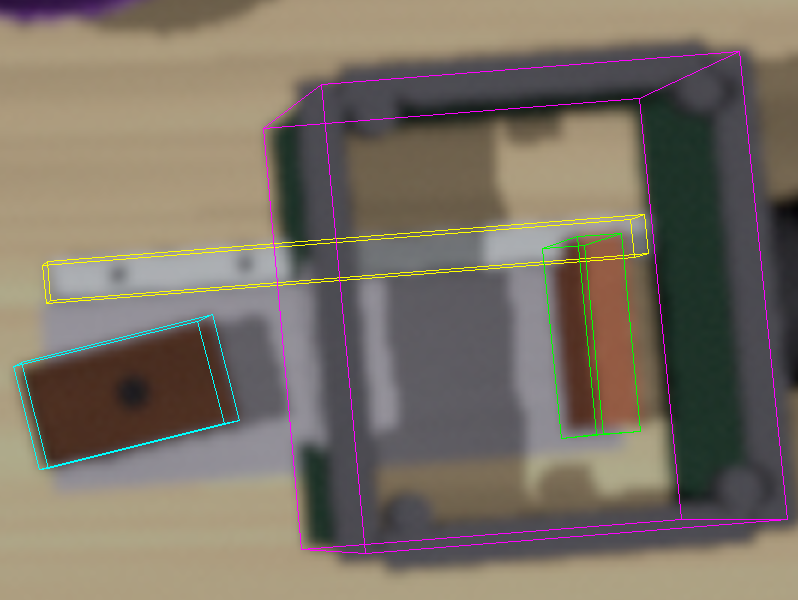

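Run:
```python
from fit import *
top=get_image("top")
r=rect(top,"top",22,550,630,-400,-100,4).astype(float).mean(2)
r=cv2.GaussianBlur(r,(0,0),3)
U=[];L=[]
for y in list(range(-215,-113,6))+list(range(-350,-318,4))+list(range(-385,-375,4)):
    col=r[:,int((-100-y)*4)]; d=np.diff(col)
    xs=630-np.arange(len(d))/4-.25
    pred=571-.05*(y+110)
    w=abs(xs-(pred+18))<6; u=xs[w][np.argmax(d[w])]
    w=abs(xs-pred)<5; l=xs[w][np.argmin(d[w])]
    U.append((y,u)); L.append((y,l))
U=np.array(U);L=np.array(L)
print(np.c_[U,L[:,1]].round(1).tolist())
for A in(U,L,L[L[:,0]>-220]): print(np.polyfit(A[:,0]+200,A[:,1],1))
```

```text
[[-215.0, 595.0, 578.2], [-209.0, 592.5, 577.5], [-203.0, 593.8, 575.8], [-197.0, 593.8, 576.2], [-191.0, 593.0, 576.8], [-185.0, 593.0, 577.0], [-179.0, 592.8, 576.2], [-173.0, 590.2, 575.8], [-167.0, 590.5, 574.5], [-161.0, 590.8, 574.5], [-155.0, 591.0, 575.5], [-149.0, 591.2, 574.8], [-143.0, 591.8, 574.0], [-137.0, 590.5, 572.5], [-131.0, 588.8, 573.2], [-125.0, 588.8, 572.8], [-119.0, 589.0, 572.5], [-350.0, 602.2, 583.5], [-346.0, 600.8, 583.2], [-342.0, 600.5, 583.5], [-338.0, 601.0, 584.0], [-334.0, 603.0, 584.2], [-330.0, 603.0, 584.2], [-326.0, 601.2, 584.0], [-322.0, 601.0, 581.5], [-385.0, 604.2, 585.2], [-381.0, 603.5, 585.5], [-377.0, 604.5, 587.2]]
[-5.86289090e-02  5.93518467e+02]
[-5.01468176e-02  5.76797961e+02]
[-5.45343137e-02  5.76961397e+02]
```

>>> carry_out --targets '[[[0.5,-0.84,0],[0,0,-1],1],[[0.5,-0.84,0],[0,0,-1],1],[[0.5,-0.84,0],[0,0,-1],1],[[0.5,-0.84,0],[0,0,-1],1],[[0.5,-0.84,0],[0,0,-1],1],[[0.5,-0.84,-0.6],[0,0,-1],1],[[0.5,-0.84,-0.6],[0,0,-1],1],[[0.5,-0.84,-0.6],[0,0,-1],1],[[0.5,-0.84,-0.6],[0,0,-1],1],[[0.5,-0.84,-0.6],[0,0,-1],1]]'

```text
clock: 3.15
eef_pos: [445.1, 183.4, 129.3]
orientation: [0.582, 0.813, 0.0, 0.0]
contact_force: [0.2, 0.4, 0.6]
gripper_width: 88.1
```

>>> carry_out --targets '[[[0,0,0],[0,0,-0.4],1],[[0,0,0],[0,0,0],1]]'

```text
clock: 3.4
eef_pos: [444.3, 184.8, 130.0]
orientation: [0.594, 0.805, 0.0, -0.0]
contact_force: [-1.3, 0.4, -0.0]
gripper_width: 88.5
```

>>> carry_out --targets '[[[0.15,0,-0.8],[0,0,0],1],[[0,0,-0.8],[0,0,0],1],[[0,0,-0.6],[0,0,0],1],[[0,0,-0.4],[0,0,0],1],[[0,0,-0.2],[0,0,0],1],[[0,0,0],[0,0,0],1]]'

```text
clock: 4.15
eef_pos: [450.3, 184.9, 17.9]
orientation: [0.593, 0.805, 0.0, -0.0]
contact_force: [-0.1, 0.4, 0.1]
gripper_width: 88.3
```

Run:
```python
from h import *
im=get_image("top"); cv2.imwrite("pics/g1.png",cv2.resize(im[200:300,170:340,::-1],None,fx=4,fy=4,interpolation=3))
```

```text
(no output)
```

View pics/g1.png

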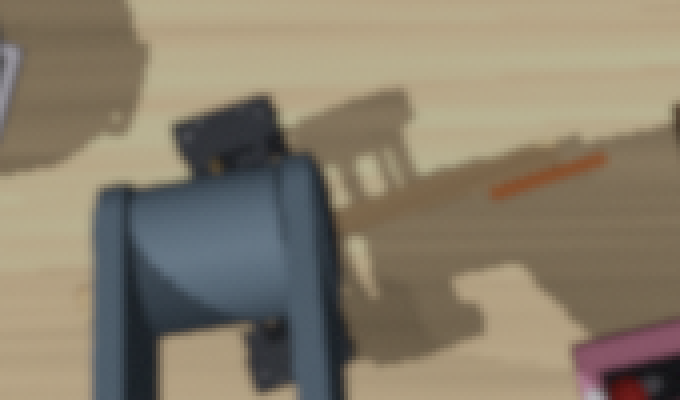

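>>> carry_out --targets '[[[0,0,-0.1],[0,0,0],0],[[0,0,0],[0,0,0],-0.4],[[0,0,0],[0,0,0],-1],[[0,0,0],[0,0,0],-1],[[0,0,0],[0,0,0],-1],[[0,0,0],[0,0,0],-1],[[0,0,0],[0,0,0],-1],[[0,0,0],[0,0,0],-1]]'

```text
clock: 5.2
eef_pos: [450.2, 184.5, 13.7]
orientation: [0.593, 0.805, -0.0, -0.0]
contact_force: [-0.9, 0.2, 0.6]
gripper_width: 21.5
```

>>> carry_out --targets '[[[0,0,0.25],[0,0,0],-1],[[0,0,0.25],[0,0,0],-1],[[0.2,-0.2,0],[0,0,-0.75],-1],[[0.2,-0.2,0],[0,0,-0.75],-1],[[0.2,-0.2,0],[0,0,-0.75],-1],[[0.2,-0.2,0],[0,0,-0.75],-1],[[0,0,0],[0,0,-0.05],-1],[[0,0,0],[0,0,0],-1],[[0,0,0],[0,0,0],-1]]'

```text
clock: 6.32
eef_pos: [481.9, 152.9, 33.8]
orientation: [0.687, 0.727, -0.0, -0.0]
contact_force: [-0.2, -0.8, -0.8]
gripper_width: 21.7
```

```bash
cat > look.py <<'E'
from fit import *
import sys
def go(name,z=0,p0=None,box=(160,290,200,470),S=3):
    im=get_image("top"); m=mask("stick","top")
    u0=box
    cv2.imwrite(f"pics/{name}.png",cv2.resize(im[u0[0]:u0[1],u0[2]:u0[3],::-1],None,fx=S,fy=S,interpolation=3))
    s=get_image("scene"); cv2.imwrite(f"pics/{name}_s.png",cv2.resize(s[140:340,150:350,::-1],None,fx=3,fy=3,interpolation=3))
E
python3 - <<'E'
from look import *
go("a1")
print(telemetry.observe()["contact_force"],telemetry.observe()["wrist_torque"])
for c in("top","scene"): 
    for n in("stick_tip","stick_cheek"): print(c,n,[(d["point"],d["p"]) for d in spot_point(n,c)[:1]])
E
```

```text
[ 0.67765347 -0.67712048  0.15978752] [-0.00900611  0.04562561 -0.03819546]
top stick_tip [([493.9, -50.9, 32.2], 0.67)]
top stick_cheek [([482.0, -68.5, 33.2], 0.75)]
scene stick_tip [([494.8, -57.0, 36.8], 0.77)]
scene stick_cheek [([481.6, -68.1, 31.0], 0.91)]
```

View pics/a1.png

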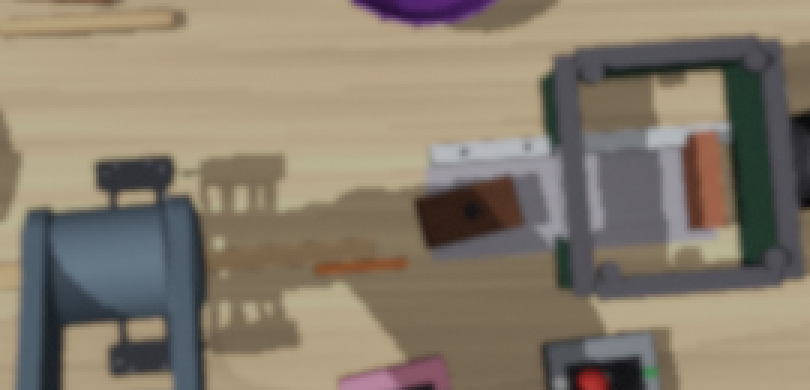

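View pics/a1_s.png

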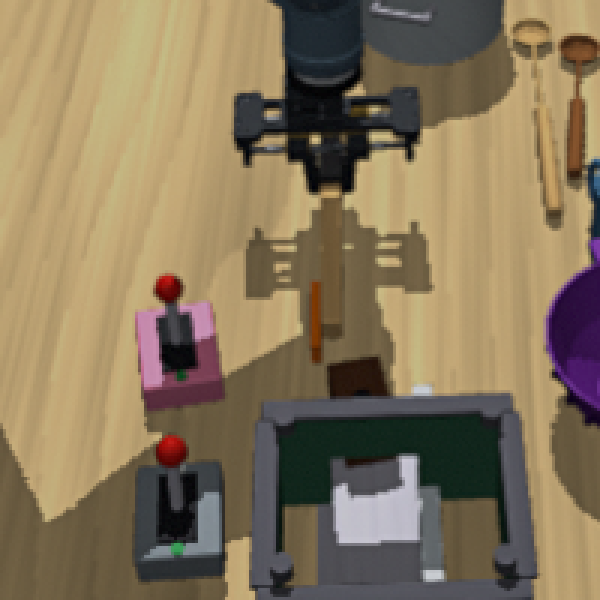

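>>> carry_out --targets '[[[0,0,-0.25],[0,0,0],-1],[[0,0,-0.2],[0,0,0],-1],[[0.01,-0.2,0],[0,0,0],-1],[[0.01,-0.2,0],[0,0,0],-1],[[0.01,-0.2,0],[0,0,0],-1],[[0.01,-0.2,0],[0,0,0],-1],[[0.01,-0.18,0],[0,0,0],-1],[[0,0,0],[0,0,0],-1]]'

```text
clock: 7.68
eef_pos: [484.4, 112.8, 15.8]
orientation: [0.687, 0.726, 0.0, 0.0]
contact_force: [-0.1, 0.4, -1.6]
gripper_width: 22.0
```

Run:
```python
from look import *
go("a2",box=(190,270,270,470),S=4)
print(telemetry.observe()["contact_force"],telemetry.observe()["wrist_torque"])
```

```text
[-0.14112681  0.01264892 -0.10982802] [-0.07988439  0.04048708 -0.03878051]
```

View pics/a2.png

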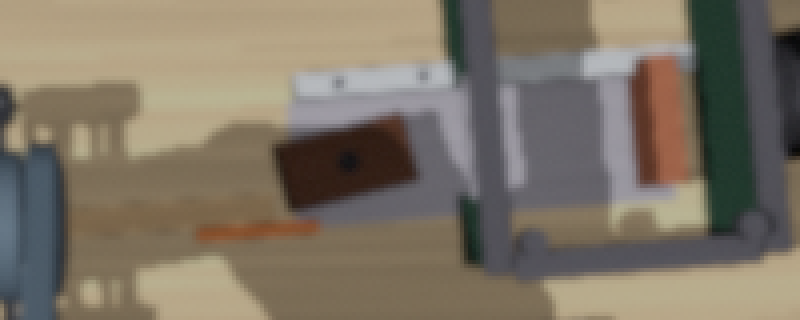

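>>> carry_out --targets '[[[0.15,0,0],[0,0,0],-1],[[0.15,0,0],[0,0,0],-1],[[0.1,0,0],[0,0,0],-1],[[0.1,0,0],[0,0,0],-1],[[0.1,0,0],[0,0,0],-1],[[0,0,0],[0,0,0],-1]]'

```text
clock: 8.57
eef_pos: [508.6, 113.3, 15.7]
orientation: [0.687, 0.727, 0.0, 0.0]
contact_force: [-1.6, 1.5, -0.0]
gripper_width: 21.9
```

Run:
```python
from look import *
go("a3",box=(190,270,270,470),S=4)
print(telemetry.observe()["contact_force"],telemetry.observe()["wrist_torque"])
```

```text
[-1.47697598  0.33857105 -1.47943404] [ 0.07395101  0.18185192 -0.15605153]
```

View pics/a3.png

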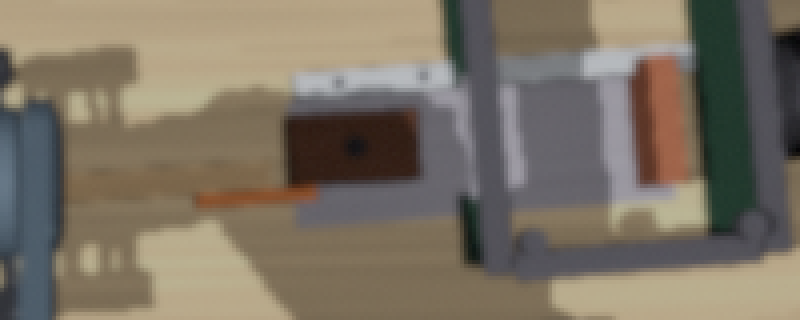

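>>> carry_out --targets '[[[0.08,0,0],[0,0,0],-1],[[0.06,0,0],[0,0,0],-1],[[0.04,0,0],[0,0,0],-1],[[0,0,0],[0,0,0],-1]]'

```text
clock: 9.22
eef_pos: [515.6, 113.3, 15.7]
orientation: [0.687, 0.727, 0.0, 0.0]
contact_force: [-0.2, -0.0, -1.8]
gripper_width: 21.8
```

```bash
cat > q.py <<'E'
from look import *
def q(name):
    go(name,box=(190,270,270,470),S=4)
    F=[];T=[]
    o=telemetry.observe()
    print("F",o["contact_force"].round(2),"T",o["wrist_torque"].round(3),"pos",o["eef_pos"].round(1),"clk",o["clock"])
    r=regions_of("briquette","top")
    if r and r[0]["p"]>.3: print(fit(BR,(540,-145-(113-o["eef_pos"][1]),.05),{"top":r[0]["pixels"].astype(np.float32)}))
E
python3 -c "from q import *; q('a4')"
```

```text
F [-0.15  0.47 -1.15] T [ 0.092  0.241 -0.252] pos [515.5 113.3  15.7] clk 9.375
((np.float64(541.7939535665657), np.float64(-148.52133867407395), np.float64(-0.06186937436850484)), np.float64(0.042901717126369476))
```

View pics/a4.png

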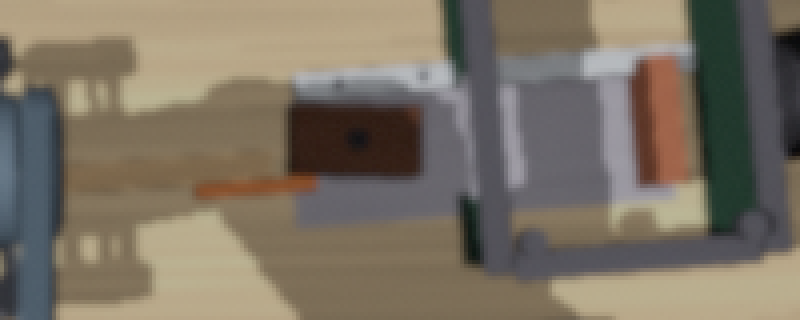

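>>> carry_out --targets '[[[0.01,-0.15,0],[0,0,0],-1],[[0.01,-0.13,0],[0,0,0],-1],[[0.06,-0.03,0],[0,0,0],-1],[[0.05,-0.05,0],[0,0,0],-1],[[0,0,0],[0,0,0],-1]]'

```text
clock: 10.05
eef_pos: [520.7, 98.7, 15.6]
orientation: [0.687, 0.727, -0.0, -0.0]
contact_force: [-2.2, -0.8, -0.1]
gripper_width: 21.4
```

```bash
python3 -c "from q import *; q('a5')"
```

```text
F [-2.16 -1.52 -0.93] T [-0.191  0.355 -0.453] pos [520.6  98.7  15.6] clk 10.2
((np.float64(545.7194052750302), np.float64(-151.79981581171387), np.float64(-0.02087053363846056)), np.float64(0.06959076225757599))
```

View pics/a5.png

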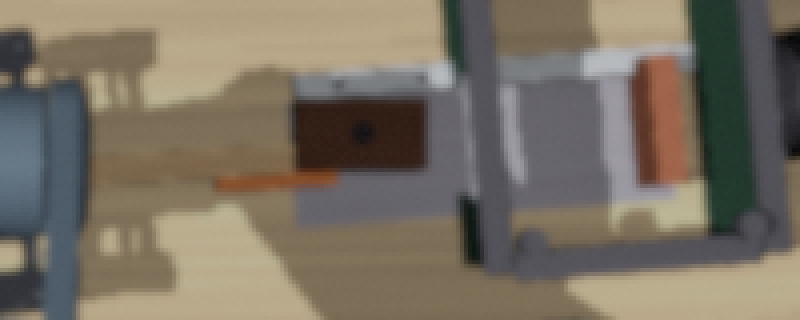

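>>> carry_out --targets '[[[0.03,-0.03,0],[0,0,0],-1],[[0.03,-0.05,0],[0,0,0],-1],[[0,0,0],[0,0,0],-1]]'

```text
clock: 10.62
eef_pos: [523.0, 95.7, 15.7]
orientation: [0.687, 0.727, -0.0, -0.0]
contact_force: [-2.3, 1.0, -1.6]
gripper_width: 22.1
```

```bash
python3 -c "from q import *; q('a6')"
```

```text
F [-2.54  1.66 -1.52] T [ 0.084  0.458 -0.527] pos [523.   95.7  15.7] clk 10.775
((np.float64(549.0941195550936), np.float64(-154.66997307262764), np.float64(0.04433254523156881)), np.float64(0.04890872910618782))
```

View pics/a6.png

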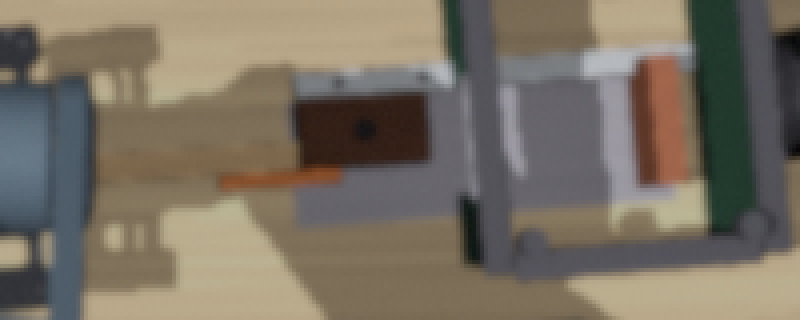

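>>> carry_out --targets '[[[0.0054,-0.1,0],[0,0,0],-1],[[0.0054,-0.1,0],[0,0,0],-1],[[0.0054,-0.1,0],[0,0,0],-1],[[0.0054,-0.1,0],[0,0,0],-1]]'

```text
clock: 11.32
eef_pos: [523.9, 79.5, 15.7]
orientation: [0.687, 0.727, -0.0, -0.0]
contact_force: [-3.4, 3.8, -0.1]
gripper_width: 21.8
```

```bash
python3 -c "from q import *; q('a7')"
```

```text
F [-2.85 -0.59 -1.47] T [-0.066  0.505 -0.57 ] pos [524.1  79.1  15.7] clk 11.475
((np.float64(551.0819470596807), np.float64(-170.41762225831516), np.float64(0.05575753227721893)), np.float64(0.09066611528396606))
```

>>> carry_out --targets '[[[0.008,-0.15,0],[0,0,0],-1],[[0.008,-0.15,0],[0,0,0],-1],[[0.008,-0.15,0],[0,0,0],-1],[[0.008,-0.15,0],[0,0,0],-1],[[0.008,-0.15,0],[0,0,0],-1]]'

```text
clock: 12.15
eef_pos: [525.5, 49.3, 15.7]
orientation: [0.687, 0.727, -0.0, -0.0]
contact_force: [-3.5, 3.1, -1.1]
gripper_width: 21.5
```

```bash
python3 -c "from q import *; q('a8')"
```

```text
F [-2.61 -1.56 -2.65] T [-0.272  0.468 -0.567] pos [525.8  48.8  15.8] clk 12.3
((np.float64(552.1896004194698), np.float64(-187.62133395596769), np.float64(0.02552509229843362)), np.float64(0.3501729369163513))
```

View pics/a8.png

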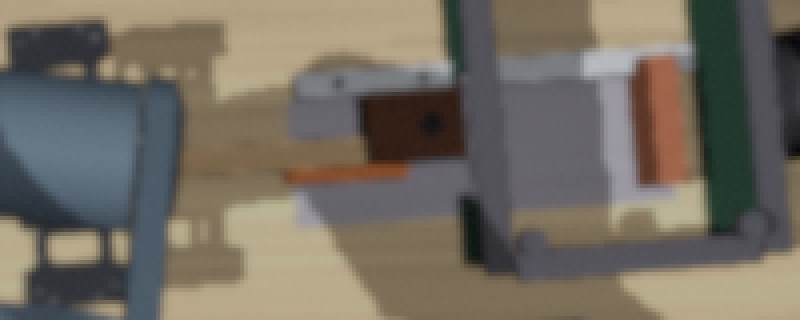

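>>> carry_out --targets '[[[0.008,-0.15,0],[0,0,0],-1],[[0.008,-0.15,0],[0,0,0],-1],[[0.008,-0.15,0],[0,0,0],-1],[[0.008,-0.15,0],[0,0,0],-1],[[0.008,-0.15,0],[0,0,0],-1]]'

```text
clock: 12.98
eef_pos: [527.1, 19.3, 15.7]
orientation: [0.687, 0.727, -0.0, -0.0]
contact_force: [-2.9, 3.8, -0.8]
gripper_width: 21.9
```

>>> carry_out --targets '[[[0.008,-0.15,0],[0,0,0],-1],[[0.008,-0.15,0],[0,0,0],-1],[[0.008,-0.15,0],[0,0,0],-1],[[0.008,-0.15,0],[0,0,0],-1],[[0.008,-0.15,0],[0,0,0],-1]]'

```text
clock: 13.6
eef_pos: [528.8, -10.7, 15.7]
orientation: [0.687, 0.727, -0.0, 0.0]
contact_force: [-3.5, 2.9, -1.4]
gripper_width: 21.8
```

```bash
python3 -c "from q import *; q('a9')"
```

```text
F [-2.48 -0.69 -1.54] T [-0.274  0.532 -0.567] pos [529.  -11.2  15.8] clk 13.75
((np.float64(553.959063559766), np.float64(-261.1360012796022), np.float64(0.11465619820244628)), np.float64(0.5137024521827698))
```

View pics/a9.png

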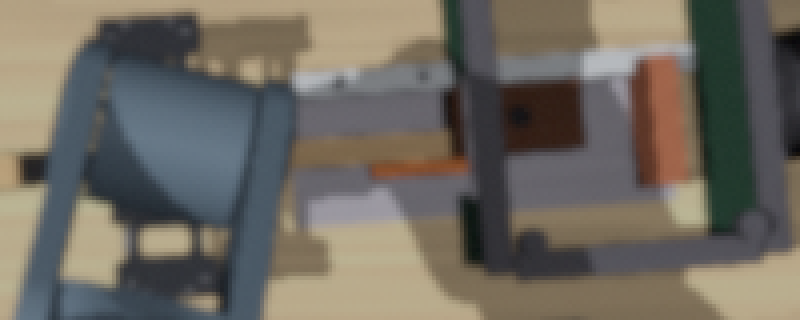

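View pics/a9_s.png

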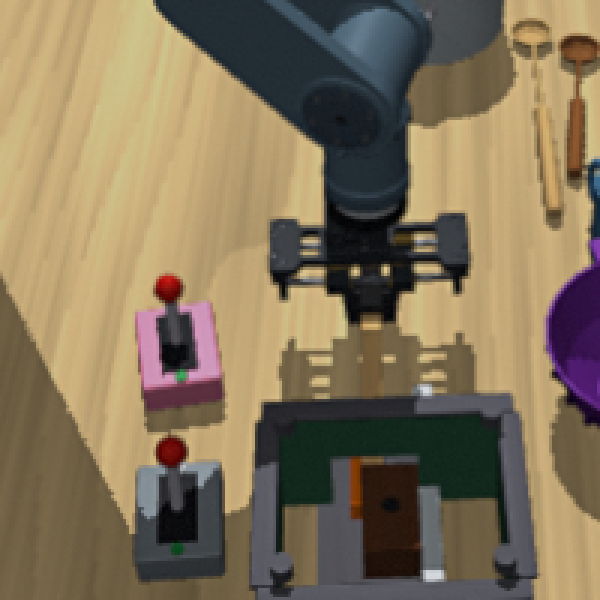

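>>> carry_out --targets '[[[0.008,-0.15,0],[0,0,0],-1],[[0.008,-0.15,0],[0,0,0],-1],[[0.008,-0.15,0],[0,0,0],-1],[[0.008,-0.15,0],[0,0,0],-1],[[0.004,-0.08,0],[0,0,0],-1],[[0.004,-0.07,0],[0,0,0],-1]]'

```text
clock: 14.55
eef_pos: [530.3, -40.5, 15.7]
orientation: [0.687, 0.727, -0.0, -0.0]
contact_force: [-2.7, 2.8, -1.3]
gripper_width: 21.5
```

>>> carry_out --targets '[[[0.003,-0.05,0],[0,0,0],-1],[[0.003,-0.05,0],[0,0,0],-1]]'

```text
clock: 14.8
eef_pos: [530.5, -44.3, 15.7]
orientation: [0.687, 0.727, -0.0, -0.0]
contact_force: [-2.8, 3.8, -0.2]
gripper_width: 22.5
```

>>> carry_out --targets '[[[0.002,-0.04,0],[0,0,0],-1],[[0.002,-0.04,0],[0,0,0],-1]]'

```text
clock: 15.05
eef_pos: [530.7, -47.5, 15.7]
orientation: [0.687, 0.727, -0.0, -0.0]
contact_force: [-3.1, 3.7, -0.7]
gripper_width: 21.6
```

>>> carry_out --targets '[[[0.002,-0.04,0],[0,0,0],-1],[[0.002,-0.03,0],[0,0,0],-1]]'

```text
clock: 15.3
eef_pos: [530.9, -50.4, 15.7]
orientation: [0.687, 0.727, -0.0, -0.0]
contact_force: [-2.8, 3.5, -2.3]
gripper_width: 21.7
```

```bash
python3 -c "from q import *; q('b1')"
```

```text
F [-2.75  2.67 -0.29] T [ 0.353  0.476 -0.567] pos [531.  -50.5  15.8] clk 15.45
((np.float64(557.4289896308064), np.float64(-301.8011712599251), np.float64(0.049381147912193765)), np.float64(0.13053278625011444))
```

View pics/b1.png

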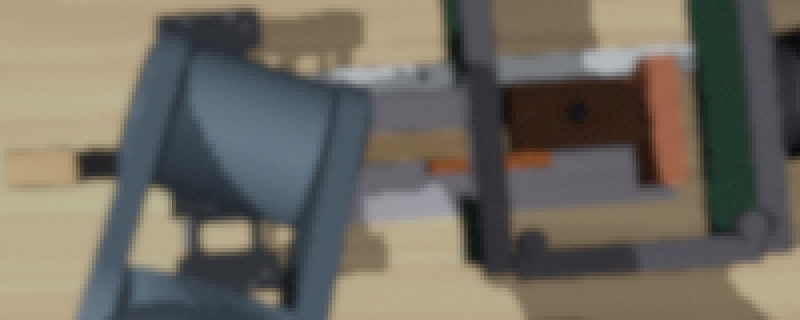

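>>> carry_out --targets '[[[0.001,-0.03,0],[0,0,0],-1],[[0,0,0],[0,0,0],-1]]'

```text
clock: 15.75
eef_pos: [531.0, -51.5, 15.7]
orientation: [0.687, 0.727, 0.0, 0.0]
contact_force: [-2.5, 2.7, -0.3]
gripper_width: 22.0
```

>>> carry_out --targets '[[[0.001,-0.03,0],[0,0,0],-1],[[0,0,0],[0,0,0],-1]]'

```text
clock: 16.0
eef_pos: [531.0, -52.7, 15.7]
orientation: [0.687, 0.727, -0.0, 0.0]
contact_force: [-3.8, 3.4, -0.8]
gripper_width: 21.8
```

>>> carry_out --targets '[[[0.001,-0.03,0],[0,0,0],-1],[[0,0,0],[0,0,0],-1]]'

```text
clock: 16.25
eef_pos: [530.8, -53.6, 15.6]
orientation: [0.687, 0.727, 0.0, -0.0]
contact_force: [-2.0, 4.1, -0.7]
gripper_width: 22.0
```

>>> carry_out --targets '[[[0.001,-0.03,0],[0,0,0],-1],[[0,0,0],[0,0,0],-1]]'

```text
clock: 16.5
eef_pos: [530.4, -53.7, 15.3]
orientation: [0.687, 0.727, 0.0, -0.001]
contact_force: [-2.5, 9.3, -0.2]
gripper_width: 21.6
```

>>> carry_out --targets '[[[0.001,-0.03,0],[0,0,0],-1],[[0,0,0],[0,0,0],-1]]'

```text
clock: 16.75
eef_pos: [530.0, -53.8, 15.1]
orientation: [0.687, 0.727, 0.001, -0.002]
contact_force: [-2.3, 14.2, 0.0]
gripper_width: 21.8
```

```bash
python3 -c "from q import *; q('b2')"
```

```text
F [-2.61 13.42  1.34] T [ 1.972  0.457 -0.355] pos [530.  -53.8  15.1] clk 16.9
((np.float64(558.2111796300121), np.float64(-304.21261084289455), np.float64(0.0374951598483264)), np.float64(0.08030302822589874))
```

View pics/b2.png

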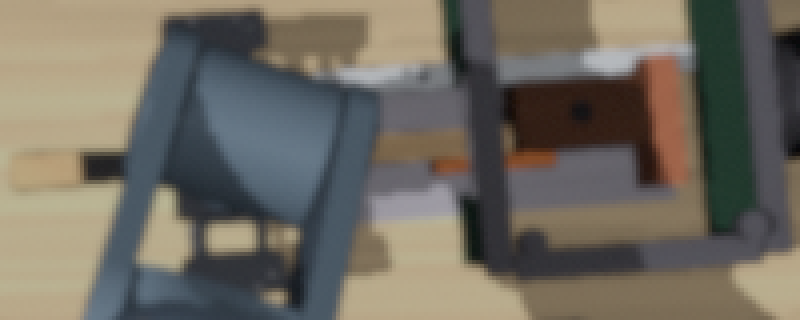

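View pics/b2_s.png

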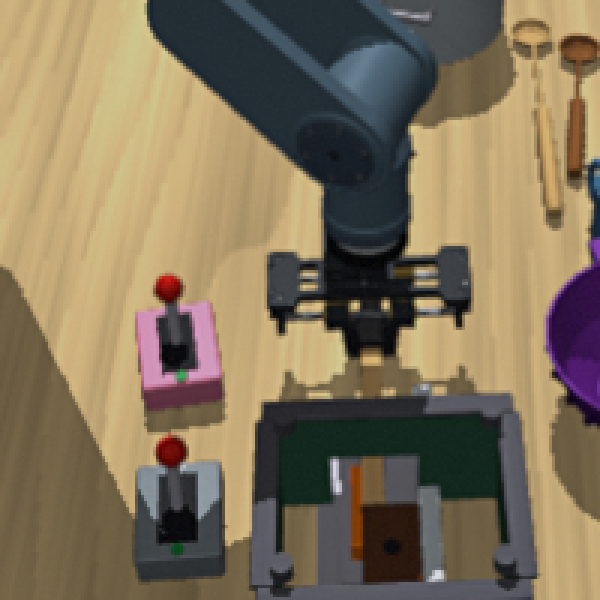

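>>> carry_out --targets '[[[0,0.06,0],[0,0,0],-1],[[-0.08,0.01,0],[0,0,0],-1],[[-0.1,0.01,0],[0,0,0],-1],[[0,0,0],[0,0,0],-1]]'

```text
clock: 17.45
eef_pos: [524.4, -53.7, 16.2]
orientation: [0.687, 0.727, 0.0, 0.001]
contact_force: [0.3, 0.4, -0.8]
gripper_width: 22.0
```

```bash
python3 -c "from q import *; q('b3')"
```

```text
F [ 0.4   0.37 -0.79] T [0.025 0.068 0.005] pos [524.4 -53.5  16.1] clk 17.6
((np.float64(557.1666763496263), np.float64(-303.50117262634853), np.float64(0.06642378365555782)), np.float64(0.0893135741353035))
```

View pics/b3.png

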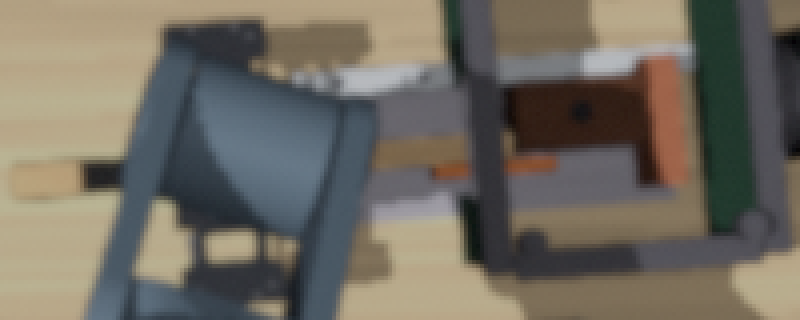

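>>> carry_out --targets '[[[-0.016,0.3,0],[0,0,0],-1],[[-0.032,0.6,0],[0,0,0],-1],[[-0.032,0.6,0],[0,0,0],-1],[[-0.032,0.6,0],[0,0,0],-1],[[-0.032,0.6,0],[0,0,0],-1],[[-0.032,0.6,0],[0,0,0],-1],[[-0.032,0.6,0],[0,0,0],-1],[[-0.032,0.6,0],[0,0,0],-1],[[-0.016,0.5,0],[0,0,0],-1]]'

```text
clock: 18.77
eef_pos: [513.2, 148.6, 15.7]
orientation: [0.687, 0.727, 0.0, -0.0]
contact_force: [-0.8, 0.5, -1.0]
gripper_width: 21.7
```

Run:
```python
from q import *
q('b4')
print(ray([[130,212]],"top",75),[d["point"] for d in spot_point("pot","top")[:1]])
print([ (d["point"],d["p"]) for d in spot_point("toggle_knob","top")], [ (d["point"],d["p"]) for d in spot_point("fanbox","top")])
print([ (d["point"],d["p"]) for d in spot_point("toggle_knob","scene")], [ (d["point"],d["p"]) for d in spot_point("fanbox","scene")])
```

```text
F [ 0.43 -1.25 -1.22] T [-0.022  0.027 -0.022] pos [513.3 148.   15.6] clk 18.925
((np.float64(523.5555555555555), np.float64(-80.18245712064473), np.float64(0.31888888888888894)), np.float64(1.9924880266189575))
[[586.72157865 473.18763204  75.        ]] [[581.9, 468.5, 0.9]]
[([342.7, -53.0, 89.3], 0.6)] [([369.2, -263.1, -2.0], 0.94), ([347.5, -70.0, 1.1], 0.7), ([554.5, -301.1, 2.8], 0.2)]
[([366.0, -238.0, 84.2], 0.72), ([347.7, -54.2, 83.0], 0.49), ([535.5, -227.0, -0.5], 0.21)] [([348.2, -71.8, 3.5], 0.98), ([367.8, -263.3, -1.0], 0.75), ([748.4, 307.2, 1.3], 0.22)]
```

View pics/b4.png

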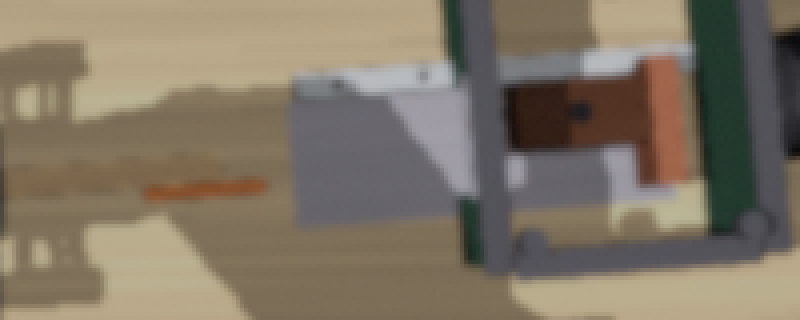

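>>> carry_out --targets '[[[-0.3,0.34,0],[0,0,0],-1],[[-0.4,0.45,0],[0,0,0],-1],[[-0.4,0.45,0],[0,0,0],-1],[[-0.3,0.35,0],[0,0,0],-1],[[-0.05,0.1,0],[0,0,0],-1],[[0,0,-0.03],[0,0,0],-1],[[0,0,-0.02],[0,0,0],-1],[[0,0,0],[0,0,0],-1]]'

```text
clock: 20.23
eef_pos: [456.2, 214.1, 13.7]
orientation: [0.687, 0.726, 0.0, 0.0]
contact_force: [0.4, -0.3, -0.6]
gripper_width: 21.9
```

>>> carry_out --targets '[[[0,0,-0.015],[0,0,0],-1],[[0,0,0],[0,0,0],-0.3],[[0,0,0],[0,0,0],0.2],[[0,0,0],[0,0,0],0.6],[[0,0,0],[0,0,0],0.6],[[0,0,0],[0,0,0],0.6],[[0,0,0],[0,0,0],0.6]]'

```text
clock: 21.1
eef_pos: [455.6, 214.6, 13.1]
orientation: [0.687, 0.727, -0.0, -0.0]
contact_force: [-0.2, 1.1, 0.1]
gripper_width: 70.4
```

>>> carry_out --targets '[[[0,0,0.2],[0,0,0],0.6],[[0,0,0.6],[0,0,0],0.6],[[0,0,1],[0,0,0],0],[[0,0,1],[0,0,0],-1],[[0,0,1],[0,0,0],-1],[[0,0,0.4],[0,0,0],-1]]'

```text
clock: 21.85
eef_pos: [456.9, 214.9, 184.0]
orientation: [0.687, 0.727, 0.002, 0.001]
contact_force: [0.2, 0.3, -0.0]
gripper_width: 32.7
```

Run:
```python
from fit import *
c="top"; im=get_image(c); cv2.imwrite("pics/c1.png",im[:,:,::-1])
s=get_image("scene"); cv2.imwrite("pics/c1s.png",s[:,:,::-1])
m=mask("stick","top")
print(fit(ST,(455,239,-1.517),{"top":m}))
# knob ellipse centre & dots in top (fan crop)
r=regions_of("toggle_knob","top"); print([d["p"] for d in r],telemetry.observe()["eef_pos"])
hsv=cv2.cvtColor(im,cv2.COLOR_RGB2HSV)
red=((hsv[...,0]<8)|(hsv[...,0]>172))&(hsv[...,1]>160)&(hsv[...,2]>90)
n,l,st,ce=cv2.connectedComponentsWithStats(red.astype(np.uint8))
for i in range(1,n):
    if st[i,4]>40: print(st[i],ce[i],ray([ce[i]],"top",87))
hs=cv2.cvtColor(s,cv2.COLOR_RGB2HSV)
red=((hs[...,0]<8)|(hs[...,0]>172))&(hs[...,1]>160)&(hs[...,2]>90)
n,l,st,ce=cv2.connectedComponentsWithStats(red.astype(np.uint8))
for i in range(1,n):
    if 40<st[i,4]<300: print("s",st[i],ce[i],ray([ce[i]],"scene",87))
```

```text
((np.float64(457.31145508730367), np.float64(238.3073331133922), np.float64(-1.5244548679703178)), np.float64(0.8539614081382751))
[0.67, 0.4] [455.00848026 214.39749633 180.02066612]
[395 284   7   9  49] [398.16326531 287.97959184] [[ 368.50958621 -242.58163644   87.        ]]
[   0  292   26   71 1500] [ 11.00066667 326.342     ] [[283.98025792 796.69357804  87.        ]]
[323 295   8   9  57] [326.03508772 299.01754386] [[343.86416538 -51.508411    87.        ]]
s [202 286  10   7  54] [206.27777778 288.83333333] [[ 367.147388   -235.52425858   87.        ]]
```

View pics/c1.png

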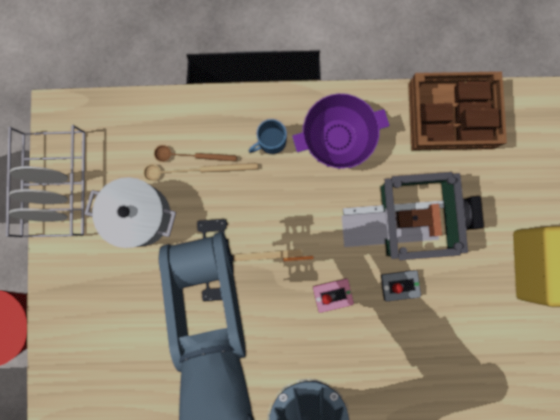

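View pics/c1s.png

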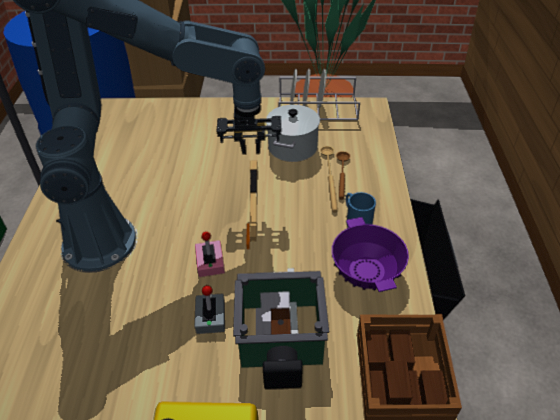

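Run:
```python
from fit import *
o=telemetry.observe(); print(o["joint_positions"].round(2),o["eef_pos"],o["gripper_width"])
im=cv2.imread("pics/c1.png")[260:320,300:430]; cv2.imwrite("pics/c2.png",cv2.resize(im,None,fx=6,fy=6,interpolation=3))
```

```text
[ 0.2   0.1   1.85 -0.    1.19  0.15] [455.00848026 214.39749633 180.02066612] 16.849325512890143
```

View pics/c2.png

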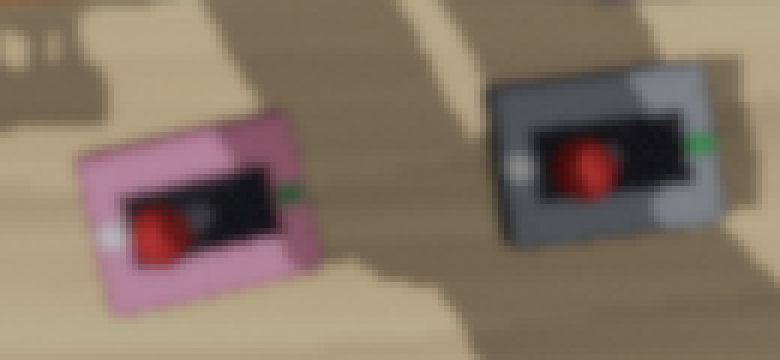

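>>> carry_out --targets '[[[-0.2,-0.5,0],[0,0,-1],-1],[[-0.2,-0.9,0],[0,0,-1],-1],[[-0.2,-1,0],[0,0,-1],-1],[[-0.2,-1,0],[0,0,-1],-1],[[-0.2,-1,0],[0,0,-1],-1],[[-0.2,-1,0],[0,0,-1],-1],[[-0.2,-1,0],[0,0,-1],-1],[[-0.2,-1,0],[0,0,-1],-1],[[-0.2,-1,0],[0,0,-1],-1],[[-0.2,-1,0],[0,0,-1],-1]]'

```text
clock: 23.3
eef_pos: [374.3, -162.0, 179.2]
orientation: [0.916, 0.4, -0.001, -0.002]
contact_force: [0.2, -0.1, 0.6]
gripper_width: 0.6
```

>>> carry_out --targets '[[[-0.1,-0.4,0],[0,0,-1],-1],[[0,0,0],[0,0,-1],-1],[[0,0,0],[0,0,-1],-1],[[0,0,0],[0,0,-1],-1],[[0,0,0],[0,0,-1],-1],[[0,0,0],[0,0,-1],-1],[[0,0,0],[0,0,-1],-1],[[0,0,0],[0,0,-1],-1],[[0,0,0],[0,0,-1],-1],[[0,0,0],[0,0,0],-1]]'

```text
clock: 24.55
eef_pos: [370.8, -176.7, 179.4]
orientation: [0.999, 0.054, -0.001, -0.001]
contact_force: [0.0, -0.3, -0.1]
gripper_width: 0.7
```

>>> carry_out --targets '[[[-0.25,0,-0.6],[0,0,0],-1],[[0,0,-0.8],[0,0,0],-1],[[0,0,-0.6],[0,0,0],-1],[[0,0,-0.3],[0,0,0],-1],[[0,0,0],[0,0,0],-1]]'

```text
clock: 25.18
eef_pos: [361.0, -176.9, 88.2]
orientation: [0.999, 0.054, -0.001, -0.001]
contact_force: [0.6, 0.2, 0.5]
gripper_width: 0.3
```

Run:
```python
from fit import *
s=get_image("scene"); cv2.imwrite("pics/d1s.png",cv2.resize(s[200:360,150:350,::-1],None,fx=4,fy=4,interpolation=3))
```

```text
(no output)
```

View pics/d1s.png

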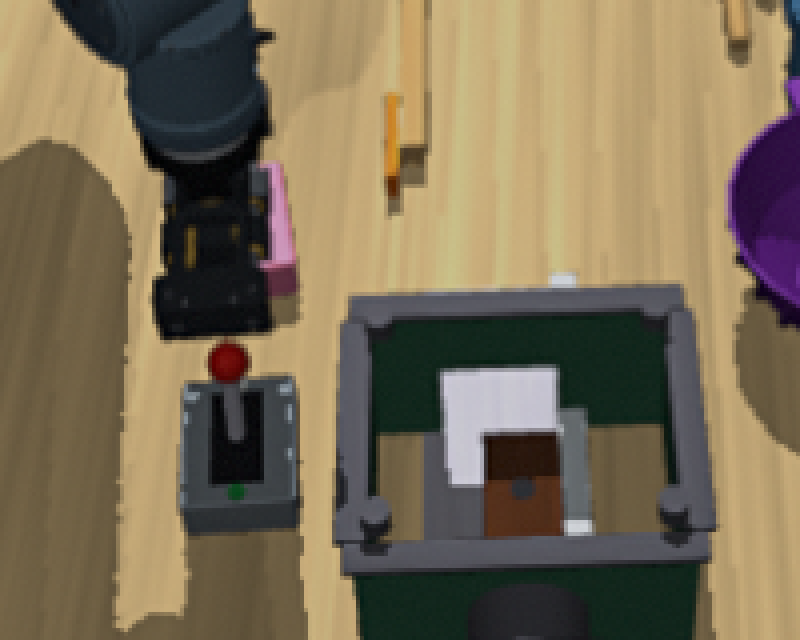

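>>> carry_out --targets '[[[0.02,-0.2,0],[0,0,0],-1],[[0.02,-0.2,0],[0,0,0],-1],[[0.02,-0.2,0],[0,0,0],-1],[[0.02,-0.2,0],[0,0,0],-1]]'

```text
clock: 25.72
eef_pos: [365.0, -210.3, 89.4]
orientation: [0.999, 0.053, 0.0, 0.0]
contact_force: [-0.2, 0.3, 0.2]
gripper_width: 0.5
```

>>> carry_out --targets '[[[0.02,-0.2,0],[0,0,0],-1],[[0.02,-0.2,0],[0,0,0],-1],[[0.01,-0.1,0],[0,0,0],-1]]'

```text
clock: 26.1
eef_pos: [366.9, -230.1, 89.1]
orientation: [0.999, 0.053, 0.0, 0.0]
contact_force: [0.7, 0.4, 0.5]
gripper_width: 0.3
```

Run:
```python
from fit import *
print(telemetry.observe()["contact_force"])
s=get_image("scene"); cv2.imwrite("pics/d2s.png",cv2.resize(s[220:340,170:320,::-1],None,fx=4,fy=4,interpolation=3))
```

```text
[0.68360954 0.44208496 0.45946927]
```

View pics/d2s.png

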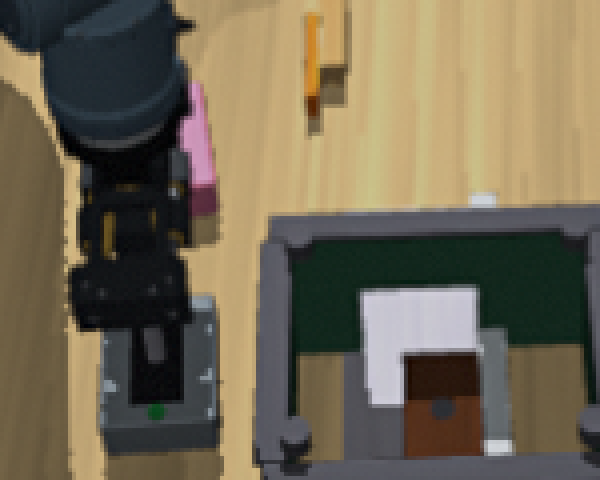

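>>> carry_out --targets '[[[0.02,-0.15,0],[0,0,0],-1],[[0.02,-0.15,0],[0,0,0],-1],[[0.01,-0.1,0],[0,0,0],-1],[[0,0,0],[0,0,0],-1]]'

```text
clock: 26.65
eef_pos: [368.9, -245.8, 89.1]
orientation: [0.999, 0.053, 0.0, 0.0]
contact_force: [0.6, -0.6, 0.2]
gripper_width: 0.4
```

Run:
```python
from fit import *
print(telemetry.observe()["contact_force"])
s=get_image("scene"); cv2.imwrite("pics/d3s.png",cv2.resize(s[220:340,170:320,::-1],None,fx=4,fy=4,interpolation=3))
```

```text
[ 0.60148959 -0.63074321  0.17181857]
```

View pics/d3s.png

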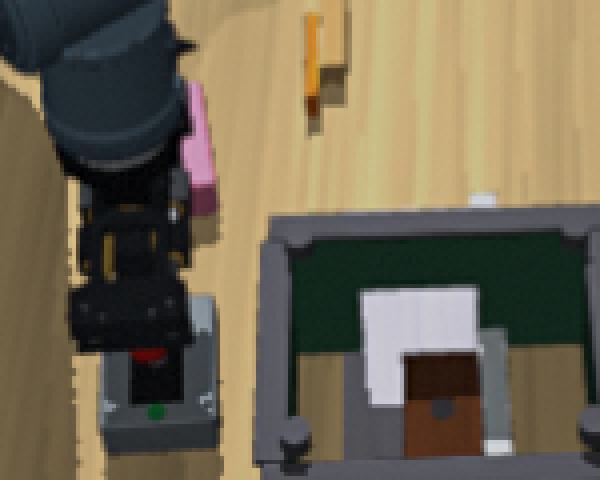

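>>> carry_out --targets '[[[-0.02,0.3,0],[0,0,0],-1],[[-0.05,0.6,0],[0,0,0],-1],[[-0.05,0.6,0],[0,0,0],-1],[[0,0,0.8],[0,0,0],-1],[[0,0,1],[0,0,0],-1],[[0,0.5,1],[0,0,0],-1],[[0,1,0.5],[0,0,0],-1],[[0,1,0],[0,0,0],-1],[[0,1,0],[0,0,0],-1],[[0,0,0],[0,0,0],-1]]'

```text
clock: 27.95
eef_pos: [362.9, -42.1, 220.6]
orientation: [0.998, 0.056, -0.0, -0.0]
contact_force: [-0.2, 0.1, 0.6]
gripper_width: 0.4
```

Run:
```python
from fit import *
s=get_image("scene"); cv2.imwrite("pics/e1s.png",cv2.resize(s[130:350,150:420,::-1],None,fx=2.9,fy=2.7,interpolation=3))
t=get_image("top"); cv2.imwrite("pics/e1.png",cv2.resize(t[190:320,180:480,::-1],None,fx=2.6,fy=2.6,interpolation=3))
m=mask("stick","top"); print(fit(ST,(455,239,-1.517),{"top":m}))
m=mask("briquette","top"); print(fit(BR,(557,-303,.05),{"top":m}))
print([(d["point"],d["p"]) for d in spot_point("toggle_knob","top")])
```

```text
((np.float64(456.7097289333539), np.float64(239.07663745726805), np.float64(-1.518312426068705)), np.float64(0.09568480402231216))
((np.float64(557.5297678659402), np.float64(-303.26576579836274), np.float64(0.046329555121807496)), np.float64(0.05887957289814949))
[([375.1, -287.0, 93.8], 0.57), ([792.5, -105.2, 5.9], 0.35)]
```

View pics/e1s.png

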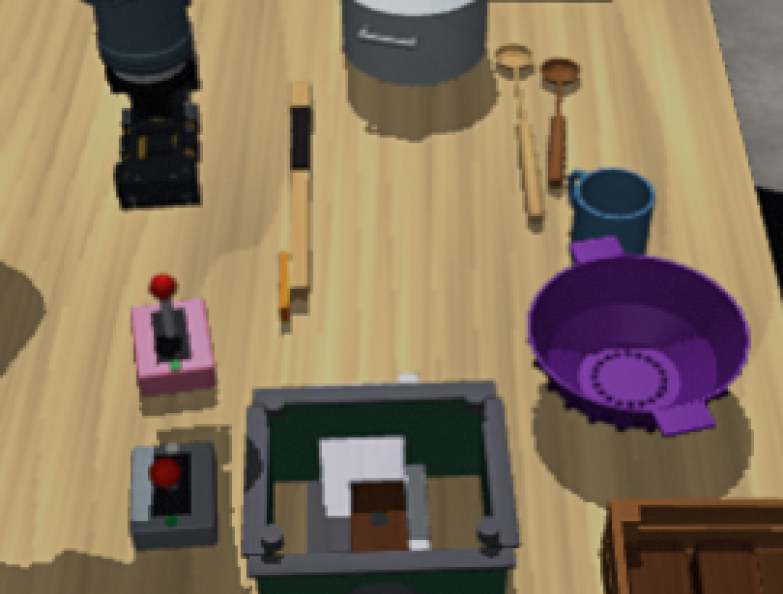

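View pics/e1.png

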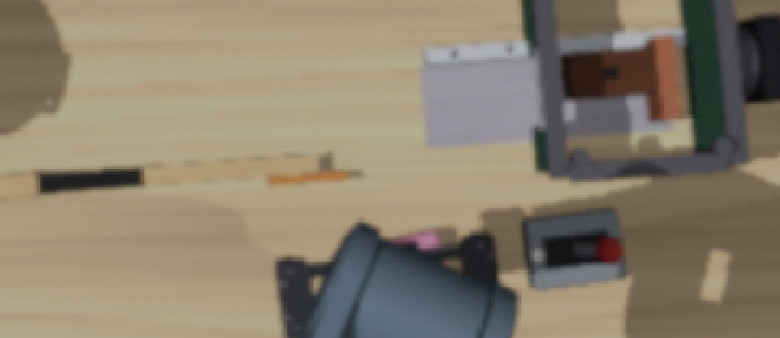

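```bash
python3 -c "
from workcell import robot
print(robot.finish_job())"
```

```text
the job is handed in; nothing more can be done
None
```

The stove is loaded and the fan is on; I handed the job in at about 28 s of the 72 s allowed.

- **Briquette:** I squared it against the rail with the stick's cheek. I then fed it in at about 3 N of side pressure until the force along the feed rose from about 3–4 N to 14 N with no further movement, so it is against the back stop. After the stick came out, the fit put it at (557.5, -303.3), yaw 0.046 rad. The rail is at about 0.054 rad, so it is flush within the measuring error.
- **Stick:** It lies flat at about (457, 239). Its tip end is about 90 mm from the rail's outer end and 200 mm from the stove.
- **Toggle:** I pushed the red knob on the grey fan box over with closed fingers. The last picture shows it leaning to the green-dot (on) end, found at y ≈ -287.
- **Other things:** I did not touch the pink look-alike, pot, colander, mug or spoons. They look unmoved in the pictures.

No check failed. Two readings did not fit while I worked: the briquette fits taken while it was partly hidden under the stove rim were poor, and one stick fit was poor while the gripper covered the stick. I did not rely on those, and the final unobstructed fits agreed with the pictures.

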